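# Clamp a soap bar in the stamping nest

## Robot

A 6-joint arm with a two-finger parallel gripper is mounted at the origin on a cart in front of the work surface, level with it; the furniture and walls round the work are solid. World frame = base frame: x ahead of the robot, y to its left, z up, the work surface at z = 0. Lengths are in m, angles in rad, forces in N, time in s.
With the tool pointing down it reaches from about 0.375 to 0.925 m from the base axis. Payload 5.7 kg.
Tool frame: the origin (TCP) lies between the finger pads; the fingertips stand 19 mm ahead of it and the grasp point (between the pads) is the TCP; z points along the fingers, y is the line along which they close (so a half turn about z gives the same grasp; the last joint's range is limited). The gripper opens to 85 mm and grips with 20 to 120 N. Pads are 22 mm wide; open, the fingers measure 114 mm over their backs; the gripper's body (76 mm by 85 mm) begins 54 mm behind the grasp point. The pads swing forward as they close: fully open they stand 13 mm farther back than shut.
Start: joints at [1, 0.359, 1.51, -0, 1.272, -0.115], TCP at [0.264, 0.539, 0.229] pointing down, gripper open.
Joint ranges: [-2.97, 2.97], [-1.01, 2.36], [0.21, 2.38], [-0.96, 4.11], [0.2, 2.71], [-2.98, 2.98]. Speed limits (rad/s): [2.39, 2.39, 3.14, 3.14, 3.14, 3.14].

## Interface

Orientations are given as [roll, pitch, yaw] about the fixed x, y, z axes, in that order (R = Rz(yaw) Ry(pitch) Rx(roll)).
In Python, from plant import bot gives the robot as it stands. Calls block until the motion is done:
- bot.movep(position, orientation): joint-space move of the TCP to a pose.
- bot.movel(position, ori=None, v=0.15): straight line of the TCP; ori=None keeps the orientation; v is the mean speed in m/s.
- bot.move_joints(angles): joint-space move.
- bot.gripper_to(opening, strength=None): finger opening in m; strength is the grip in N (None keeps the last); returns when the fingers have stopped.
- bot.wait(seconds).
- bot.solve_ik(position, orientation): joint angles nearest the present ones, or None.
- bot.capture(name): name is "scene" or "top" or "wrist"; returns a dict with "pixels" (400x640x3 uint8, blue, green, red), "vertical_fov" (degrees; the focal length in pixels is half the picture's height over the tangent of half this angle, whatever the lens; pixels are square), "cx", "cy" (the principal point, pixels), "cam_to_world" (4x4, takes a point from camera to world coordinates); the wrist camera has in their place "mount" (4x4, takes a point from camera to tool coordinates, whose origin is the TCP and whose axes are the flange's). Camera axes: x right, y down, z forward; pixel columns grow to the right and rows downward; lengths in m; the calibration is good to about 2 mm. A picture is of the moment at which its call begins: read the wrist's pose just before it. There is no depth.
A pose or a line that the arm cannot do raises bot.IKError and nothing moves.
- bot.sign_off(): hands the job in; it is judged then, once.
Trained networks look in the newest picture that a camera, given by its name, has taken for a name from the list of things; names that differ only in an ending like _2 or _b are one class to them, and where a whole thing is asked for, a point or a joint stands for the part that bears it (a point fixed in the world has none). Each returns a list of dicts, best first, with "score" (0 to 1); they miss things now and then, are a little off and sometimes report something else, mostly with a low value. They report only what shows in the picture. A call takes as long as a camera call.
- bot.cut_out(camera, name): "pixels" (400x640 bool, what is visible of it) and "box" ([left, top, width, height] in pixels, round what is visible of it).
Readings, each from a call of its own:
- bot.current_time(): time.
- bot.current_q(): joint angles.
- bot.current_dq(): joint speeds.
- bot.current_effort(): joint torques, N m.
- bot.current_tool_pos(): TCP position.
- bot.current_eef_rot(): TCP orientation.
- bot.current_contact_force(): force on the tool from outside, world axes, zero at the start.
- bot.current_moment(): the same for the moment, N m.
- bot.current_grip_width(): finger opening in m.
- bot.current_finger_force(): force on a finger pad.
Only numpy, scipy, OpenCV 4.12 (cv2) and the standard library are available. Lean on these libraries where they do the work, as an engineer would, in place of code of your own. Each camera call takes 0.05 s, during which the arm holds its last target. There are 200 camera calls.

## Task

Stand the lilac soap bar upright in the nest of the clamping fixture, between the orange jaw and the blue back stop, and let go of it. Then turn the knurled thumbscrew clockwise until the jaw has pushed the bar firmly against the back stop and the screw has clearly become stiffer, stopping there so that the soap is not crushed. Leave the other things on the table where they are.

Things in the scene. Friction and masses are not known exactly. Their poses are not given: they have to be found in the camera images.
- bar_mid (a point): Centre of the loose lilac soap bar: a slice 25 mm thick (its x axis), 67 mm long (its y axis) and 57 mm high (z up), 0.09 kg, standing by itself on the free table to the right of the fixture. Best pinched across the 25 mm.
- fixture: Clamping fixture, fixed to the table: aluminium plate 160 x 120 mm, blue back stop, orange sliding jaw, grey screw housing; origin on the table under the plate, axes as the nest's. The screw drives the jaw towards the stop by 4 mm per radian; about 1.5 to 4 rad are needed, differing from case to case, so the screw must usually be gripped more than once. Right clamping is 20 to 70 N.
- nest (a point): Point on the nest's floor (12 mm above the table) under the centre of the rightly clamped bar. Its x axis runs from jaw to back stop: the stop's face is 12.5 mm along +x, the jaw's face 18 to 26 mm along -x at the start. The bar stands here with its 25 mm along x and its 67 mm along y, between low end lips 76 mm apart in y. Stop and jaw reach 21 mm above this floor, the lips 10 mm.
- knob (a point): Centre of the thumbscrew's knurled steel head, an upright cylinder 36 mm across, 26 mm high, 60 mm above the table, 19 mm above the housing. Clockwise from above closes the jaw. It neither rises nor sinks, stays where left, and has a steady friction of 0.3 N m (either way); once the jaw presses the bar on the stop, torque climbs 4 mN m per newton, about 0.4 N m per radian: watch for the rise.
- copper_jar: Bystander: white pigment jar with a copper-coloured band, 47 mm in diameter and 47 mm high, origin at its foot. Leave it alone.
- small_bottle: Bystander: small brown bottle with a black cap, 38 mm in diameter and 78 mm high, origin at its foot. Leave it alone.
- pine_block: Bystander: offcut of pine, 34 x 72 x 45 mm, origin at its foot. Leave it alone.

How it is judged:
On the way, in this order (a step that is already met when the one before it is completed fails the run):
1. the bar stands in the nest, let go, not yet clamped (horizontal distance between soap_bar and nest below 0.012 m and z of soap_bar in the frame of nest below 0.004 m and angle between soap_bar's own z axis and vertical below 0.12 rad and contact force between the fingers and soap_bar below 0.1 N and contact force between jaw and soap_bar below 12 N), for 0.2 s.
2. the screw has been turned until the jaw presses the bar against the stop (contact force between jaw and soap_bar above 20 N), for 0.2 s.
At the end, for the whole second after the job is handed in: The bar stands upright (within about 7 degrees) on the nest's floor, within 10 mm of the nest point, at rest, the jaw pressing it with more than 20 N (never more than 70 N), and the other things have not been moved by more than 30 mm (contact force between jaw and soap_bar above 20 N and horizontal distance between soap_bar and nest below 0.01 m and z of soap_bar in the frame of nest below 0.004 m and angle between soap_bar's own z axis and vertical below 0.12 rad and linear speed of soap_bar below 0.02 m/s); the robot touches nothing.
It fails at once if the soap is crushed: the jaw presses it with more than 70 N (contact force between jaw and soap_bar above 70 N).
It fails at once if the copper jar, the small bottle or the pine block is moved by more than 30 mm (distance of any of copper_jar, small_bottle, pine_block from where it was at the start of the episode above 0.03 m).
It also fails if it takes over 72 s, if anything falls off the work surface, if the arm or the gripper's body presses on something with over 40 N, if the wrist force passes 120 N, or if a joint passes its speed limit or range.

## Working session

There is one attempt and no reset: what is moved stays moved. The work goes in short steps, each a Python script; the robot and the scene stay as the last script left them, time stands still between calls to the robot, and variables do not carry over. Pictures are saved under pics/ and viewed, at most 10 in all, crops included, and the job is handed in when it is done.

```bash
mkdir -p pics; ls; python3 - <<'E'
from plant import bot
import cv2, numpy as np
print(bot.current_time(), bot.current_eef_rot())
ims=[]
for c in ["scene","top"]:
    d=bot.capture(c); cv2.imwrite(f"pics/{c}0.png",d["pixels"])
    print(c,d["vertical_fov"],d["cx"],d["cy"],np.round(d["cam_to_world"],4).tolist())
    for n in ["bar_mid","fixture","knob","nest","copper_jar","small_bottle","pine_block"]:
        try:
            for r in bot.cut_out(c,n)[:2]: 
                ys,xs=np.nonzero(r["pixels"]); print(n,round(r["score"],2),r["box"],xs.mean().round(1),ys.mean().round(1))
        except Exception as e: print(n,e)
E
```

```text
pics
0.0 [-3.13972919e+00 -2.19372142e-04  2.68576329e+00]
scene 45.94494008376851 321.50574853974354 207.67506293672898 [[0.8279, -0.2484, 0.5029, -0.1059], [-0.5604, -0.403, 0.7235, -0.9099], [0.023, -0.8808, -0.4729, 0.6663], [0.0, 0.0, 0.0, 1.0]]
bar_mid 0.9 [364.1, 250.9, 20.7, 37.1] 374.2 268.7
fixture 0.77 [284.7, 199.1, 65.7, 38.3] 314.8 219.7
knob 0.87 [281.7, 202.1, 71.2, 37.1] 315.2 219.8
nest 0.87 [280.3, 200.2, 72.2, 38.7] 314.9 219.7
copper_jar 0.74 [386.5, 220.1, 14.9, 24.0] 392.0 231.6
small_bottle 0.76 [418.5, 241.3, 17.0, 33.7] 426.1 256.5
small_bottle 0.22 [230.5, 180.2, 23.8, 18.3] 241.7 188.6
pine_block 0.67 [228.2, 180.9, 25.1, 16.4] 241.7 188.3
top 49.59318645222258 319.9933980175572 199.82940347601001 [[-0.008, -0.9839, 0.1787, 0.3127], [-0.9999, 0.0058, -0.0125, 0.0221], [0.0112, -0.1788, -0.9838, 1.3477], [0.0, 0.0, 0.0, 1.0]]
bar_mid 0.48 [391.8, 207.4, 21.2, 13.4] 400.6 212.4
fixture 0.62 [289.0, 176.8, 46.9, 56.5] 308.4 206.3
knob 0.62 [287.2, 179.1, 42.9, 54.0] 308.3 206.0
nest 0.71 [286.9, 178.8, 46.6, 57.6] 308.2 205.8
copper_jar 0.79 [358.4, 157.6, 17.1, 16.0] 365.3 166.2
copper_jar 0.18 [394.3, 208.1, 20.3, 14.7] 401.2 212.6
small_bottle 0.64 [404.0, 163.7, 12.3, 18.5] 411.0 171.5
small_bottle 0.36 [209.0, 225.1, 24.3, 25.1] 219.8 237.1
pine_block 0.69 [209.1, 223.4, 22.1, 28.3] 220.4 236.9
```

```bash
cat > h.py <<'E'
from plant import bot
import cv2, numpy as np
from scipy.spatial.transform import Rotation as R
def pose():
    T=np.eye(4); T[:3,:3]=R.from_euler('xyz',bot.current_eef_rot()).as_matrix(); T[:3,3]=bot.current_tool_pos(); return T
def cap(c):
    P=pose(); d=bot.capture(c)
    d["T"]=P@np.array(d["mount"]) if "mount" in d else np.array(d["cam_to_world"])
    d["f"]=200/np.tan(np.radians(d["vertical_fov"])/2); return d
def ray(d,u,v,z):
    r=d["T"][:3,:3]@np.array([(u-d["cx"])/d["f"],(v-d["cy"])/d["f"],1]); o=d["T"][:3,3]
    return o+r*(z-o[2])/r[2]
def proj(d,p):
    q=np.linalg.inv(d["T"])@np.append(p,1); return np.array([d["f"]*q[0]/q[2]+d["cx"],d["f"]*q[1]/q[2]+d["cy"]])
def down(yaw): return [np.pi,0,yaw]   # tool y axis = (sin yaw,-cos yaw)
E
python3 - <<'E'
from h import *
a=cv2.imread("pics/top0.png")[145:260,190:440]; b=cv2.imread("pics/scene0.png")[170:295,210:450]
cv2.imwrite("pics/v1.png",np.vstack([cv2.resize(a,(600,276)),cv2.resize(b,(600,312))]))
d=cap("top")
for n,u,v,z in [("bar",401,212.5,.04),("fix",308.3,206,.025),("jar",365.3,166.2,.03),("bot",411,171.5,.05),("pine",220.4,236.9,.03)]: print(n,ray(d,u,v,z).round(3))
d=cap("scene")
for n,u,v,z in [("bar",374.2,268.7,.028),("fix",315,219.8,.02)]: print(n,ray(d,u,v,z).round(3))
E
```

```text
bar [ 0.509 -0.242  0.04 ]
fix [0.534 0.042 0.025]
jar [ 0.659 -0.138  0.03 ]
bot [ 0.636 -0.276  0.05 ]
pine [0.439 0.309 0.03 ]
bar [ 0.509 -0.245  0.028]
fix [0.526 0.03  0.02 ]
```

View pics/v1.png

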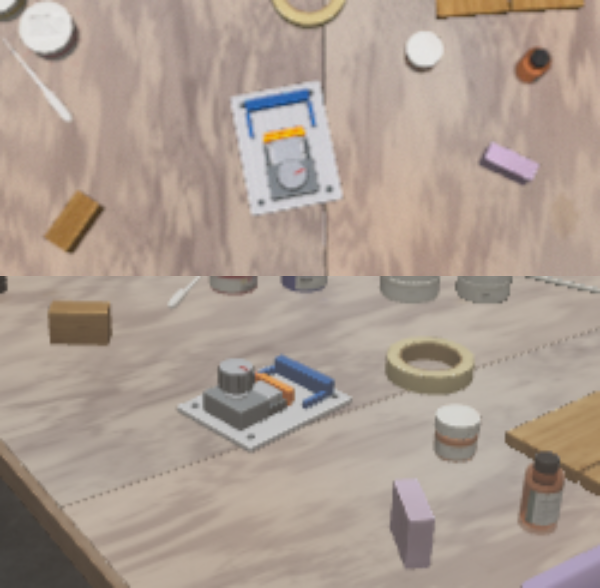

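```bash
python3 - <<'E'
from h import *
d=cap("wrist"); print(np.round(d["mount"],3).tolist(), d["vertical_fov"])
for i,(p,y,names) in enumerate([((.46,.04,.33),2.9,["fixture"]),((.44,-.24,.30),2.7,["bar_mid"])]):
    bot.movep(p,down(y)); bot.wait(.2)
    d=cap("wrist"); cv2.imwrite(f"pics/w{i}.png",d["pixels"]); np.savez(f"w{i}.npz",T=d["T"],f=d["f"],cx=d["cx"],cy=d["cy"])
    print(bot.current_time(),bot.current_q())
    for n in names:
        for r in bot.cut_out("wrist",n)[:2]: print(n,r["score"],r["box"]); np.save(f"m{i}.npy",r["pixels"]) if r["score"]>.4 else 0
a,b=[cv2.imread(f"pics/w{i}.png") for i in (0,1)]
cv2.imwrite("pics/v2.png",a)
cv2.imwrite("pics/v3.png",b)
E
```

```text
[[0.001, -0.95, -0.312, 0.081], [1.0, 0.001, 0.0, 0.0], [0.0, -0.312, 0.95, -0.144], [0.0, 0.0, 0.0, 1.0]] 64.70491767998458
3.1667 [-6.20105424e-02  6.99160456e-02  1.63904569e+00  4.28093371e-05
  1.43290852e+00 -1.39214620e+00]
fixture 0.81 [268.2, 135.4, 112.6, 121.2]
4.5583 [-6.35264010e-01  1.52632330e-01  1.61511907e+00  1.85349442e-04
  1.37353515e+00 -1.76630350e+00]
bar_mid 0.89 [305.1, 190.3, 53.5, 29.9]
```

View pics/v2.png

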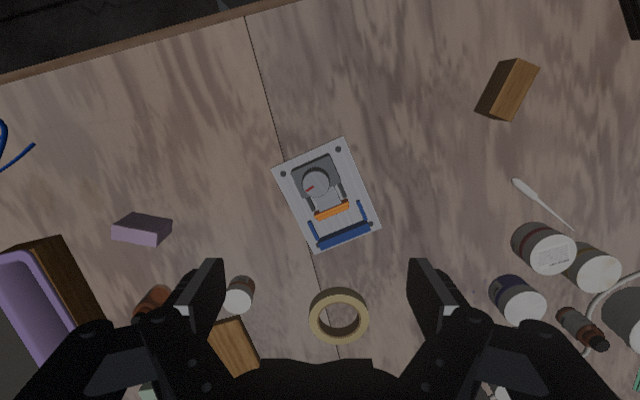

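View pics/v3.png

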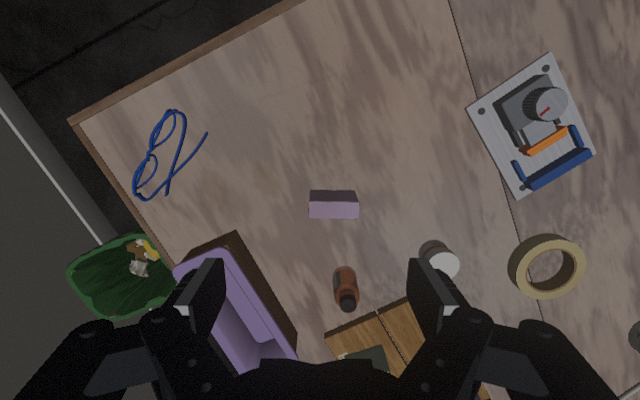

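```bash
python3 - <<'E'
from h import *
def go(i,p,y):
    bot.movep(p,down(y)); bot.wait(.2)
    d=cap("wrist"); cv2.imwrite(f"pics/c{i}.png",d["pixels"]); np.savez(f"c{i}.npz",T=d["T"],f=d["f"],cx=d["cx"],cy=d["cy"])
    print(bot.current_time(),bot.current_q().round(3) if hasattr(bot.current_q(),'round') else bot.current_q()); return d
d=go(0,(.509,-.243,.20),1.29)
m=bot.cut_out("wrist","bar_mid")[0]; print(m["score"],m["box"]); M=m["pixels"]; np.save("c0m.npy",M)
g=cv2.cvtColor(d["pixels"],cv2.COLOR_BGR2GRAY); t,_=cv2.threshold(g[M],0,255,cv2.THRESH_OTSU)
top=(M&(g>t)).astype(np.uint8); c=max(cv2.findContours(top,0,1)[0],key=cv2.contourArea)[:,0]
w=np.array([ray(d,u,v,.057)[:2]*1000 for u,v in c],np.float32); print(t,top.sum(),M.sum(),cv2.minAreaRect(w))
d=go(1,(.53,.04,.22),1.75)
for r in bot.cut_out("wrist","fixture")[:1]: print(r["score"],r["box"])
a=cv2.imread("pics/c0.png")[110:290,220:420]; b=d["pixels"][80:330,190:450]
cv2.imwrite("pics/v4.png",np.hstack([cv2.resize(a,(333,300)),cv2.resize(b,None,fx=1.2,fy=1.2,interpolation=2)]) if 0 else cv2.resize(b,None,fx=2.4,fy=2.4,interpolation=2)[:600])
cv2.imwrite("pics/v5.png",cv2.resize(a,None,fx=3,fy=3))
E
```

```text
6.1833 [-0.568  0.335  1.624 -0.     1.182 -0.287]
0.64 [413.3, 0.0, 62.3, 52.1]
103.0 2344 3015 ((650.6077880859375, -144.17919921875), (35.49180221557617, 44.300880432128906), 73.9719009399414)
7.5833 [-0.057  0.269  1.668 -0.     1.204 -0.234]
0.55 [245.1, 113.2, 147.0, 103.8]
```

View pics/v4.png

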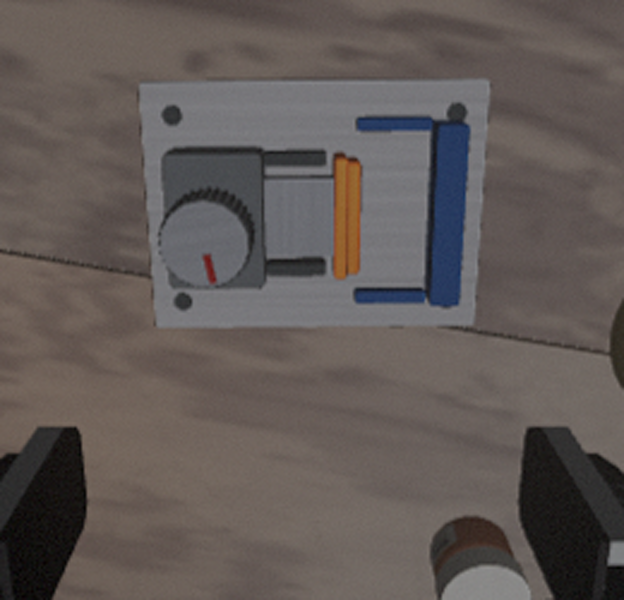

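View pics/v5.png

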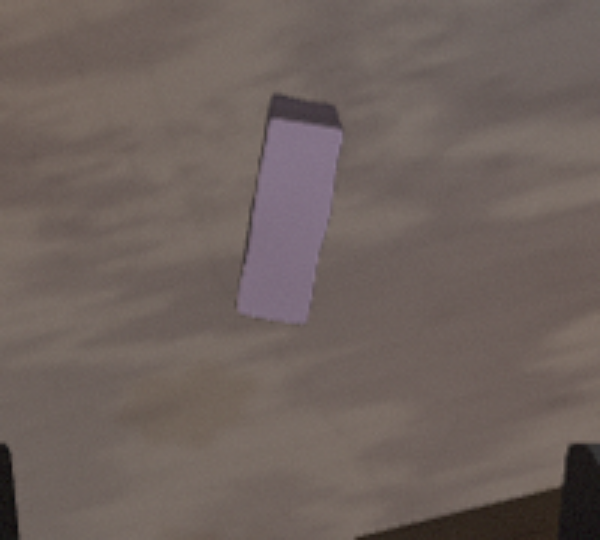

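```bash
cat >> h.py <<'E'
def load(n):
    z=np.load(n); return {k:z[k] for k in z.files}
E
python3 - <<'E'
from h import *
d=load("c0.npz"); im=cv2.imread("pics/c0.png"); hsv=cv2.cvtColor(im,cv2.COLOR_BGR2HSV)
roi=np.zeros(im.shape[:2],bool); roi[135:225,290:345]=1
h,s,v=cv2.split(hsv); g=im.astype(int)
for thr in (110,125):
    top=(roi&(g[...,0]>g[...,1]+8)&(v>thr)).astype(np.uint8)
    c=max(cv2.findContours(top,0,1)[0],key=cv2.contourArea)[:,0]
    w=np.array([ray(d,*p,.057)[:2]*1000 for p in c],np.float32); print(thr,top.sum(),cv2.minAreaRect(w))
d=load("c1.npz"); C=lambda x,y:(x/2.4+190,y/2.4+80)
P=[ray(d,*C(*p),.012)[:2]*1000 for p in [(140,82),(489,79),(475,327),(156,328)]]
print(cv2.minAreaRect(np.array(P,np.float32)),np.round(P,1).tolist())
P=np.array(P); ctr=P.mean(0); ax=(P[1]-P[0]+P[2]-P[3]); yaw=np.arctan2(ax[1],ax[0]); print("ctr",ctr,"yaw",yaw)
Rm=np.array([[np.cos(yaw),np.sin(yaw)],[-np.sin(yaw),np.cos(yaw)]])
for n,x,y,z in [("knob",205,243,73),("stopT",434,124,33),("stopB",430,305,33),("stopRT",470,124,33),("stopRB",460,305,33),("jawT",360,158,33),("jawB",358,273,33),("lipT",390,131,22),("lipB",390,289,22),("lipTo",390,119,22),("lipBo",390,300,22)]:
    q=ray(d,*C(x,y),z/1000)[:2]*1000; print(n,q.round(1),(Rm@(q-ctr)).round(1))
E
```

```text
110 1601 ((508.3932189941406, -243.32339477539062), (64.94493865966797, 23.608293533325195), 63.69841384887695)
125 1190 ((508.89984130859375, -243.04737854003906), (63.26287078857422, 22.69846534729004), 64.40058898925781)
((535.9776000976562, 41.7391357421875), (158.99717712402344, 119.49240112304688), 10.377229690551758) [[447.5, 85.5], [601.6, 114.5], [624.9, -2.7], [468.5, -31.3]]
ctr [535.64687479  41.48374477] yaw 0.18354380917046192
knob [491.6  34.1] [-44.7   0.8]
stopT [577.9  92.4] [50.9 42.3]
stopB [595.2  11.5] [ 53.  -40.4]
stopRT [593.2  95.1] [66.3 42.2]
stopRB [608.9  13.9] [ 66.9 -40.5]
jawT [549.5  72.5] [19.3 27.9]
jawB [559.2  20.8] [ 19.3 -24.6]
lipT [561.4  85.1] [33.3 38.1]
lipB [577.2  12.4] [ 35.6 -36.1]
lipTo [560.3  90.2] [33.1 43.4]
lipBo [578.4   7. ] [ 35.7 -41.7]
```

```bash
python3 - <<'E'
from h import *
bot.gripper_to(.065,30)
b=(.5085,-.2431); o=down(np.pi/2-.455)
bot.movep((*b,.13),o); bot.movel((*b,.045)); 
bot.gripper_to(.0,35); print(bot.current_grip_width(),bot.current_finger_force(),bot.current_tool_pos())
bot.movel((*b,.14),v=.2)
yaw=.183; n=np.array([.5743,.0496])-.0038*np.array([np.cos(yaw),np.sin(yaw)])
bot.movep((*n,.14),down(np.pi/2+yaw)); bot.movel((*n,.085))
print(bot.current_time(),bot.current_grip_width(),bot.current_contact_force(),bot.current_tool_pos())
d=cap("wrist"); cv2.imwrite("pics/c2.png",cv2.resize(d["pixels"][150:400,190:450],None,fx=2.4,fy=2.4))
E
```

```text
0.024691442343130775 34.58734631538391 [ 0.50913779 -0.24348436  0.04598418]
12.5583 0.023854446808742272 [-0.10389762  0.16787473 -1.18987556] [0.57068324 0.04800381 0.08502217]
```

View pics/c2.png

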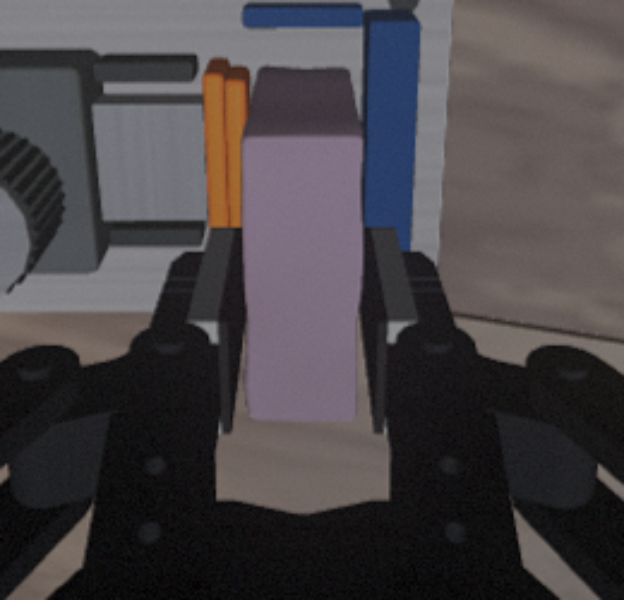

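```bash
python3 - <<'E'
from h import *
d=cap("wrist"); yaw=.183; ex=np.array([np.cos(yaw),np.sin(yaw)]); ey=np.array([-ex[1],ex[0]])
nest=np.array([.5743,.0496]); P=[ray(d,190+302/2.4,150+y/2.4,.096)[:2] for y in (135,418)]
q=np.mean(P,0)-nest; print("len",np.linalg.norm(P[0]-P[1]),"off",q@ex,q@ey)
dy=q@ey; p=np.array(bot.current_tool_pos()); corr=-dy if abs(dy)<.006 else 0
p[:2]+=corr*ey
bot.movel(p); 
for z in (.066,.062,.060,.059,.058):
    p[2]=z; bot.movel(p,v=.05); f=bot.current_contact_force(); print(z,np.round(f,1),np.round(bot.current_tool_pos(),4))
    if abs(f[2]+1.19)>4: break
print(bot.current_time())
E
```

```text
len 0.0642749974754984 off -0.003489640910319253 0.00010826685770554504
0.066 [ 1.  -0.8 -0.4] [0.5713 0.0483 0.0655]
0.062 [ 0.8 -0.5 -1.2] [0.5715 0.0483 0.0619]
0.06 [-0.5 -1.1 -0.9] [0.5715 0.0483 0.06  ]
0.059 [ 0.8 -0.4 -1. ] [0.5716 0.0483 0.059 ]
0.058 [ 0.7 -0.7  0.5] [0.5718 0.0483 0.0581]
14.4583
```

```bash
python3 - <<'E'
from h import *
bot.movel((*bot.current_tool_pos()[:2],.0575),v=.03); print(bot.current_contact_force())
bot.gripper_to(.045); bot.wait(.3)
print(bot.current_contact_force(),bot.current_finger_force())
bot.movel((*bot.current_tool_pos()[:2],.16),v=.2)
# back off above the knob region and look
bot.movep((.55,.04,.22),down(np.pi/2+.183)); bot.wait(.15)
d=cap("wrist"); np.savez("c3.npz",T=d["T"],f=d["f"],cx=d["cx"],cy=d["cy"])
cv2.imwrite("pics/c3.png",cv2.resize(d["pixels"][90:290,190:450],None,fx=3,fy=3,interpolation=2))
print(bot.current_time())
# knob IK range
k=(.4916,.0341)
for y in np.arange(-1.5,5.2,.3):
    q=bot.solve_ik((*k,.066),down(y)); print(round(y,2),None if q is None else np.round(q[[0,5]],2) if hasattr(q,'shape') else (q[0],q[5]))
E
```

```text
[-1.06737538  0.09076878  5.04344898]
[0.36612796 0.27632769 0.28101195] 0.0
16.575
-1.5 None
-1.2 [-0.07  2.7 ]
-0.9 [-0.07  2.4 ]
-0.6 [-0.07  2.1 ]
-0.3 [-0.07  1.8 ]
0.0 [-0.07  1.5 ]
0.3 [-0.07  1.2 ]
0.6 [-0.07  0.9 ]
0.9 [-0.07  0.6 ]
1.2 [-0.07  0.3 ]
1.5 [-0.07 -0.  ]
1.8 [-0.07 -0.3 ]
2.1 [-0.07 -0.6 ]
2.4 [-0.07 -0.9 ]
2.7 [-0.07 -1.2 ]
3.0 [-0.07 -1.5 ]
3.3 [-0.07 -1.8 ]
3.6 [-0.07 -2.1 ]
3.9 [-0.07 -2.4 ]
4.2 [-0.07 -2.7 ]
4.5 None
4.8 None
5.1 [-0.07  2.68]
```

View pics/c3.png

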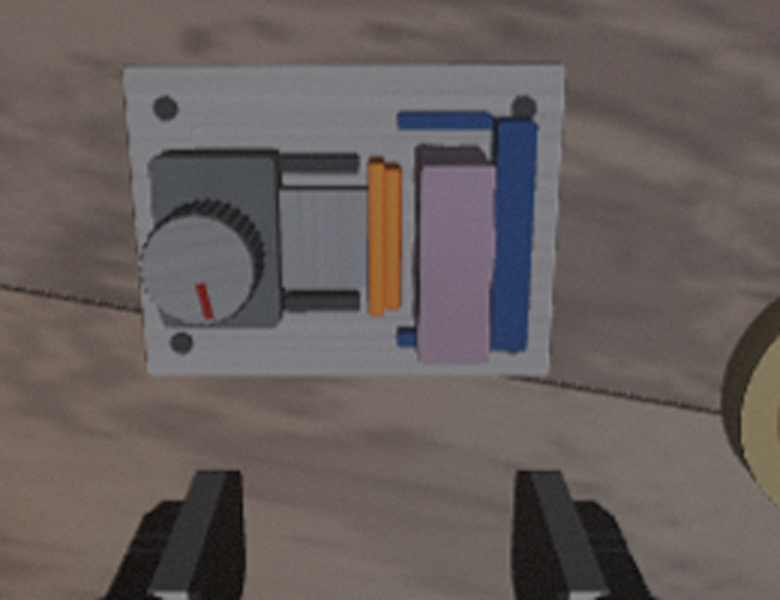

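```bash
cat >> h.py <<'E'
def mz(n=5):
    a=[]
    for _ in range(n): a.append(np.r_[bot.current_contact_force(),bot.current_moment()]); bot.wait(.02)
    return np.mean(a,0)
E
python3 - <<'E'
from h import *
d=load("c3.npz"); k=ray(d,190+200/3,90+263/3,.073)[:2]; print(k)
k=(k+np.array([.4916,.0341]))/2; Z=.066; y=3.3
bot.gripper_to(.06)
bot.movep((*k,.13),down(y)); bot.movel((*k,Z),v=.1); m0=mz(); print("free",m0.round(3))
bot.gripper_to(0,80); bot.wait(.1); print(bot.current_grip_width(),bot.current_finger_force(),mz().round(3),bot.current_time())
for i in range(8):
    y-=.15; bot.movep((*k,Z),down(y)); m=mz(); print(round(y,2),(m-m0).round(3),np.round(bot.current_tool_pos(),4),round(bot.current_time(),2))
    if abs(m[5]-m0[5])>.45: break
E
```

```text
[0.491984   0.03603123]
free [-0.049  0.171  0.318  0.008 -0.014  0.012]
0.02902844327467198 78.05299758911133 [-2.5790e+00 -9.8760e+00  1.3611e+01 -1.8290e+00  5.0600e-01 -1.2000e-02] 19.7583
3.15 [ -2.942 -10.88   12.906  -2.035   0.517  -0.173] [0.4928 0.0328 0.0676] 20.11
3.0 [ -3.106 -11.678  13.729  -2.176   0.576  -0.223] [0.4928 0.0327 0.0676] 20.46
2.85 [ -2.896 -12.774  13.201  -2.359   0.599  -0.212] [0.4928 0.0325 0.0676] 20.81
2.7 [ -3.325 -13.111  13.731  -2.504   0.665  -0.21 ] [0.4927 0.0323 0.0676] 21.16
2.55 [ -3.682 -14.295  14.142  -2.63    0.74   -0.217] [0.4926 0.0322 0.0676] 21.51
2.4 [ -3.692 -15.08   14.397  -2.739   0.833  -0.23 ] [0.4924 0.032  0.0676] 21.86
2.25 [ -3.912 -15.794  14.627  -2.807   0.886  -0.267] [0.4923 0.0319 0.0676] 22.21
2.1 [ -4.974 -16.657  15.068  -2.874   0.94   -0.222] [0.4921 0.0318 0.0676] 22.56
```

```bash
python3 - <<'E'
from h import *
d=cap("wrist"); s=cap("scene"); print(bot.current_grip_width(), np.round(bot.current_tool_pos(),4), np.round(bot.current_eef_rot(),3))
u,v=proj(s,np.array([.492,.034,.06])).astype(int); print(u,v)
a=cv2.resize(d["pixels"][150:400,195:445],(400,400),interpolation=2); b=cv2.resize(s["pixels"][v-40:v+40,u-40:u+40],(400,400),interpolation=2)
cv2.imwrite("pics/c4.png",np.hstack([a,b]))
E
```

```text
0.02885968021860375 [0.4921 0.0318 0.0676] [-3.14   0.005  2.102]
303 209
```

View pics/c4.png

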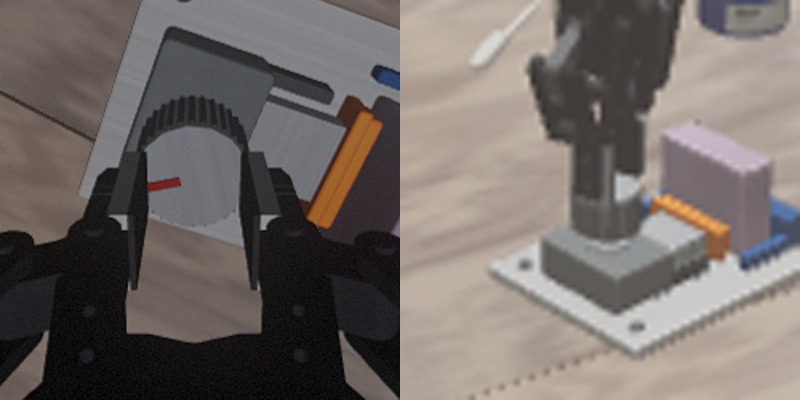

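```bash
python3 - <<'E'
from h import *
bot.gripper_to(.055); k=np.array([.4915,.0329]); Z=.067; y=2.9
bot.movep((*k,Z),down(y)); bot.wait(.1); m0=mz(); print("free",m0.round(3))
bot.gripper_to(0,80); bot.wait(.1); m=mz(); p=np.array(bot.current_tool_pos()); print(bot.current_grip_width(),(m-m0).round(3),p.round(4))
k=k+1.0*(p[:2]-k); Z=p[2]
bot.movep((*k,Z),down(y)); bot.wait(.1); print((mz()-m0).round(3),np.round(bot.current_tool_pos(),4))
for i in range(8):
    y-=.1; bot.movep((*k,Z),down(y)); m=mz(); r=bot.current_eef_rot()[2]; print(round(y,2),round(r,3),(m-m0).round(3),np.round(bot.current_tool_pos(),4),bot.current_effort()[5],round(bot.current_time(),2))
    if abs(m[5]-m0[5])>.42: break
E
```

```text
free [-0.357 -0.466  0.014 -0.005  0.007  0.005]
0.02898290409378877 [-2.492e+00 -1.035e+00  9.180e+00 -3.280e-01  4.380e-01  3.000e-03] [0.4915 0.0325 0.0677]
[-1.202 -0.196  4.568 -0.141  0.233 -0.059] [0.4915 0.0325 0.0679]
2.8 2.802 [-1.162 -0.539  5.398 -0.187  0.275 -0.158] [0.4914 0.0325 0.0678] -0.1322068925946951 25.36
2.7 2.702 [-0.936 -0.388  5.113 -0.2    0.279 -0.158] [0.4914 0.0325 0.0678] -0.11343963677063584 25.69
2.6 2.602 [-1.185 -0.422  5.146 -0.187  0.288 -0.154] [0.4914 0.0325 0.0678] -0.1101740263402462 26.02
2.5 2.502 [-1.349 -0.465  5.212 -0.185  0.296 -0.131] [0.4914 0.0325 0.0678] -0.10967228561639786 26.36
2.4 2.402 [-1.129 -0.438  5.128 -0.173  0.31  -0.13 ] [0.4914 0.0325 0.0678] -0.1096257590688765 26.69
2.3 2.302 [-1.072 -0.872  5.253 -0.192  0.265 -0.123] [0.4914 0.0325 0.0678] -0.10964722372591496 27.02
2.2 2.202 [-1.069 -0.559  4.955 -0.183  0.31  -0.132] [0.4914 0.0325 0.0678] -0.10967915877699852 27.36
2.1 2.102 [-1.337 -0.603  4.719 -0.183  0.323 -0.111] [0.4914 0.0325 0.0678] -0.0905722682364285 27.69
```

```bash
cat >> h.py <<'E'
def mark(d,k):
    im=d["pixels"].astype(int); c=proj(d,np.array([*k,.073])); yy,xx=np.mgrid[:400,:640]
    s=(im[...,2]>im[...,1]*1.7)&(im[...,2]>im[...,0]*1.7)&(im[...,2]>60)&(np.hypot(xx-c[0],yy-c[1])<45)
    if s.sum()<4: return None
    w=ray(d,xx[s].mean(),yy[s].mean(),.073)[:2]-k; return int(s.sum()),round(np.hypot(*w),4),round(np.arctan2(w[1],w[0]),3)
E
python3 - <<'E'
from h import *
k=np.array([.4914,.0325]); d=load("c3.npz"); d["pixels"]=np.zeros((400,640,3),np.uint8)
d["pixels"][90:290,190:450]=cv2.resize(cv2.imread("pics/c3.png"),(260,200),interpolation=cv2.INTER_AREA); print(mark(d,k))
d=cap("wrist"); print(mark(d,k),bot.current_time()); cv2.imwrite("pics/c5.png",cv2.resize(d["pixels"][150:400,195:445],(500,500)))
E
```

```text
(30, np.float64(0.0091), np.float64(-1.201))
(126, np.float64(0.0109), np.float64(2.978)) 27.7417
```

View pics/c5.png

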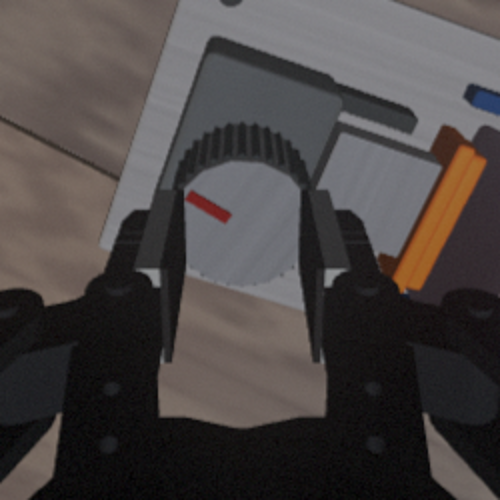

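```bash
cat > turn.py <<'E'
from h import *
import sys
def turn(k,Z,y,n,step,m0,stop):
    for i in range(n):
        y-=step; bot.movep((*k,Z),down(y)); e=bot.current_effort()[5]; a=bot.current_moment()[2]; m=mz()
        print(round(y,2),"first",round(a,3),"eff",round(e,3),(m-m0).round(3)[[0,1,2,5]],round(bot.current_time(),2))
        if abs(m[5]-m0)>stop if np.isscalar(m0) else abs((m-m0)[5])>stop: break
    return y
E
python3 - <<'E'
from turn import *
m0=np.array([-.357,-.466,.014,-.005,.007,.005]); y=turn((.4914,.0325),.0679,2.1,4,.08,m0,.26)
d=cap("wrist"); print(mark(d,np.array([.4914,.0325])))
E
```

```text
2.02 first -0.033 eff 0.19 [-0.751 -0.292  3.268 -0.028] 28.07
1.94 first -0.036 eff 0.225 [-0.434 -0.038  3.186 -0.011] 28.41
1.86 first -0.025 eff 0.257 [-0.267 -0.863  3.15   0.009] 28.74
1.78 first -0.003 eff 0.287 [-0.79  -0.372  2.899  0.047] 29.07
(123, np.float64(0.0111), np.float64(2.696))
```

```bash
python3 - <<'E'
from turn import *
m0=np.array([-.357,-.466,.014,-.005,.007,.005]); y=turn((.4914,.0325),.0679,1.78,1,.06,m0,.3)
k=np.array([.4914,.0325]); print(mark(cap("wrist"),k))
bot.gripper_to(.06); bot.wait(.1); print(bot.current_moment(),mark(cap("wrist"),k))
bot.movel((*k,.17),v=.15); bot.movep((.54,.04,.22),down(np.pi/2+.183)); bot.wait(.2)
d=cap("wrist"); print(mark(d,k),bot.current_contact_force(),bot.current_time())
cv2.imwrite("pics/c6.png",cv2.resize(d["pixels"][90:290,190:450],None,fx=3,fy=3,interpolation=2))
E
```

```text
1.72 first 0.118 eff 0.304 [-0.537 -0.772  2.819  0.143] 29.46
(126, np.float64(0.0112), np.float64(2.642))
[ 0.03700333  0.04544057 -0.05513032] (125, np.float64(0.0111), np.float64(2.643))
(31, np.float64(0.0105), np.float64(2.662)) [-0.79174337 -0.05243428  0.23958544] 31.5333
```

View pics/c6.png

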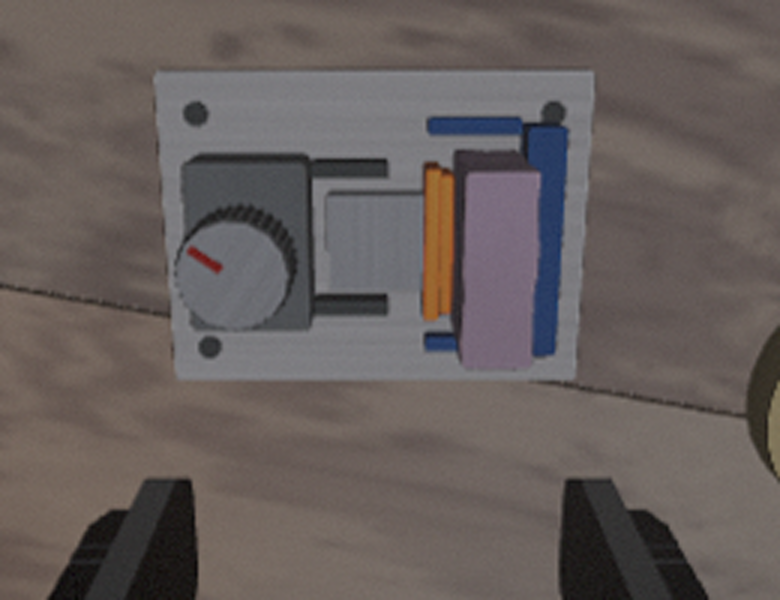

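```bash
python3 -c "
from plant import bot
print(bot.sign_off())"
```

```text
the job is handed in; nothing more can be done
None
```

The soap bar stands upright in the nest, released and clamped against the back stop at an estimated 43 N, inferred from how far the screw turned after contact and the rise in torque; the job was handed in at about 31.5 s and no verdict came back.

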